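Load a fuel core into an empty tin

TASK

We are making tin-can heaters at the craft table. Take the loose pressed-sawdust core by its wooden tab and lower it into the empty open tin, all the way down to the tin's bottom so that its top is flush with the rim, then let go; do not drop it in. Leave the already filled tin and the upside-down tin as they are, and the loaded tin upright on the table.

Things in the scene. Friction and masses are not known exactly. Their poses are not given: they have to be found in the camera images.
- core_mid (a point): Loose core, upright on the table: brown sawdust cylinder, 70 mm diameter, 81 mm tall, foot chamfered 4 mm, about 250 g. On the middle of its top stands a pale wooden tab, 51 mm tall, 32 mm wide along x, 14 mm thick along y (pinch across y). Point: on the axis, half-way up the whole (66 mm above the underside); cylinder top 15 mm and tab top 66 mm above the point. z up.
- tin_mouth (a point): Empty open tin, silver, white inside bottom, loose, standing on the table: 84 mm outside diameter (flared rim 87), inside 78 mm, 85 mm tall, bottom 4 mm thick, about 120 g. Point: centre of the mouth at rim height. z up. A core resting on the bottom has its cylinder top level with the rim and its own point 15 mm below this one; only its tab then stands above the rim.
- filled_mid (a point): A bystander: the same kind of tin, already filled with a core whose tab stands 51 mm above the rim (136 mm overall), loose, about 370 g. The point lies on its axis, 68 mm above the table; z up.
- upturned_mid (a point): A bystander: a closed-looking silver tin of the same size standing upside down, bottom up, loose, about 120 g. The point lies on its axis half-way up, 42.5 mm above the table; z up.
Not all that is in view belongs to the job. What is shaped like the part that bears core_mid but green is not meant.

How it is judged:
By the outcome, as a careful person would: the job done as asked, in the order asked, and still so for the second after the job is handed in, with the robot touching nothing.
It also fails if it takes over 40 s, if anything falls off the work surface, if the arm or the gripper's body presses on something with over 40 N, if the wrist force passes 120 N, or if a joint passes its speed limit or range.

ROBOT

A 6-joint arm with a two-finger parallel gripper is mounted at the origin on the work surface. World frame = base frame: x ahead of the robot, y to its left, z up, the work surface at z = 0. Lengths are in mm, angles in rad, forces in N, time in s.
With the tool pointing down it reaches from about 350 to 775 mm from the base axis. Payload 7.3 kg.
Tool frame: the origin (TCP) lies on the centre line of the jaws, within the pads' length; the fingertips stand 22 mm ahead of it and the grasp point (between the pads) lies 3 mm ahead of it; x points along the fingers, z is the direction in which the jaws open and shut, and the axes are right-handed (so a half turn about x gives the same grasp; the last joint's range is limited). The gripper opens to 92 mm and grips with 3 to 60 N. Pads are 19 mm wide; open, the fingers measure 130 mm over their backs; the gripper's body (75 mm by 190 mm) begins 47 mm behind the grasp point.
Start: joints at [-0.146, 0.342, 1.524, -0, 1.275, -0.146], TCP at [525.017, 0.02, 248.741] pointing down, gripper open.
Joint ranges: [-2.53, 2.53], [-0.77, 2.02], [0.04, 2.7], [-1, 4.14], [0.28, 2.66], [-3.11, 3.11]. Speed limits (rad/s): [2.57, 2.57, 3.14, 3.14, 3.14, 3.14].

INTERFACE

Orientations are given as [roll, pitch, yaw] about the fixed x, y, z axes, in that order (R = Rz(yaw) Ry(pitch) Rx(roll)).
In Python, from plant import readout, imaging, bot gives the robot as it stands.
- The arm moves only by the tool arm_command, never from a script. Its argument "plan" is a list of rows, each an object of numbers: "tx", "ty", "tz": the shift along the tool's x, y, z in cm; "wx", "wy", "wz": the turn, a rotation vector about the tool's x, y, z in rad; "jaw": the opening, from -1 (shut) to 1 (fully open). In form: [{"tx": .., "ty": .., "tz": .., "wx": .., "wy": .., "wz": .., "jaw": ..}, ...]. A call has 1 to 20 rows; each row shifts and turns the commanded pose from where the row before left it, along the tool's axes as they then stand; what a row does not reach is not made up. A row lasts 1/10 s, in which the tool goes at most 50 mm and 8.59 degrees, less where a joint would pass 70% of its speed; a pose out of reach is approached as far as the arm can. A call with a gripper value outside its range is refused whole. The fingers move at their own pace and stop on an object; the grip force is fixed at half the most. Time passes only in rows, so rows that do not move let the fingers close. It gives the time, the measured TCP pose, the force and the opening at its end, in the units of the state.
- readout.get_obs(): the state, without advancing time (a new reading comes with each control period).
- imaging.capture(name): name is "scene" or "side" or "wrist"; returns the picture (420x560x3 uint8, blue, green, red); there is no depth.
- imaging.get_calibration(name): a dict with "fx", "fy", "cx", "cy" (pixels), "position" and "rotation" of the camera in the world; the wrist camera has in their place "mount" (4x4, takes a point from camera to tool coordinates, whose origin is the TCP and whose axes are the tool frame's). Camera axes: x right, y up, looking along -z (the intrinsics and any distortion apply to the point x, -y, -z); pixel columns grow to the right and rows downward; lengths in mm; the calibration is good to about 2 mm. A picture is of the moment at which its call begins: read the wrist's pose just before it. get_calibration takes no time and is no camera call.
- bot.close_job(): hands the job in, once; it reports no verdict.
The state is a dict: "time": time; "joint_positions": joint angles; "dq": joint speeds; "tau": joint torques, N m; "tool_pos": TCP position; "tcp_rot": TCP orientation; "contact_force": force on the tool from outside, world axes, zero at the start; "moment": the same for the moment, N m; "grip_width": finger opening in mm.
Only numpy, scipy, OpenCV 4.12 (cv2) and the standard library are available. Lean on these libraries where they do the work, as an engineer would, in place of code of your own. Each camera call takes 0.05 s, during which the arm holds its last target.

## Working session

There is one attempt and no reset: what is moved stays moved. The work goes in short steps, Python scripts to look and compute and a tool call to move; the robot and the scene stay as the last step left them, time stands still between calls to the robot, and variables do not carry over. Pictures are saved under pics/ and viewed, and the job is handed in when it is done.

Besides the shell and the picture viewer there is one more tool, called in YAML: its name, and indented under it one key for each argument. arm_command: Moves the arm, as the interface text tells. Its arguments: {"type":"object","properties":{"plan":{"type":"array"}},"required":["plan"]}

```bash
mkdir -p pics; ls; python3 - <<'E'
from plant import readout, imaging, bot
import cv2
print(readout.get_obs())
for n in ["scene","side","wrist"]:
    c=imaging.get_calibration(n); print(n,c)
    cv2.imwrite(f"pics/{n}0.png",imaging.capture(n))
E
```

```text
pics
{'time': 0.0, 'joint_positions': array([-1.45995244e-01,  3.42734176e-01,  1.52502422e+00,  2.01222453e-06,
        1.27538107e+00, -1.46044809e-01]), 'dq': array([-0.00133395,  0.00142446, -0.00157298, -0.00219603, -0.00054741,
       -0.00135489]), 'tau': array([ 7.61924657e-04, -4.31245601e+01, -2.44219762e+01,  7.17750052e-02,
        5.59406646e-02, -1.04314388e-04]), 'tool_pos': array([5.24628379e+02, 7.99753216e-02, 2.48036475e+02]), 'tcp_rot': array([2.99430389, 1.56924952, 2.99435287]), 'contact_force': array([-0.33130377, -0.65682702,  0.63281987]), 'moment': array([-0.02416264,  0.01944977,  0.02642705]), 'grip_width': 91.85127918562465}
scene {'fx': 471.4042973811751, 'fy': 471.4042973811751, 'cx': 275.44510409534905, 'cy': 213.00103816446327, 'position': array([1011.4398275 ,  352.63657824,  648.27411698]), 'rotation': array([ 0.7736182 , -0.01525527,  2.24917211])}
side {'fx': 417.3267403325988, 'fy': 417.3267403325988, 'cx': 282.6060011713942, 'cy': 210.03599302968814, 'position': array([495.55310443, 585.37251293, 598.46201163]), 'rotation': array([ 0.84041015, -0.00809981, -3.02140147])}
wrist {'fx': 335.3810009491918, 'fy': 335.3810009491918, 'cx': 281.7169575236256, 'cy': 208.98281554290352, 'mount': array([[ 6.05996862e-04,  2.78884153e-01, -9.60324561e-01,
        -1.35643653e+02],
       [-2.18011151e-04,  9.60324751e-01,  2.78884071e-01,
         7.54243033e+01],
       [ 9.99999793e-01,  4.03585914e-05,  6.42753641e-04,
        -5.86567293e-02],
       [ 0.00000000e+00,  0.00000000e+00,  0.00000000e+00,
         1.00000000e+00]])}
```

View pics/scene0.png

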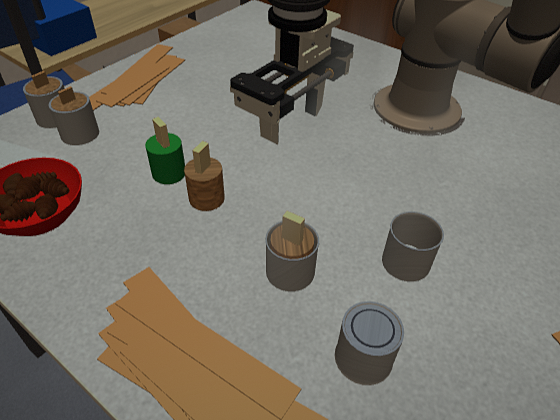

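View pics/side0.png

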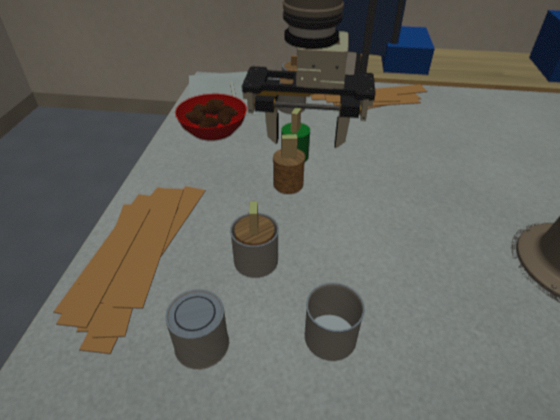

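View pics/wrist0.png

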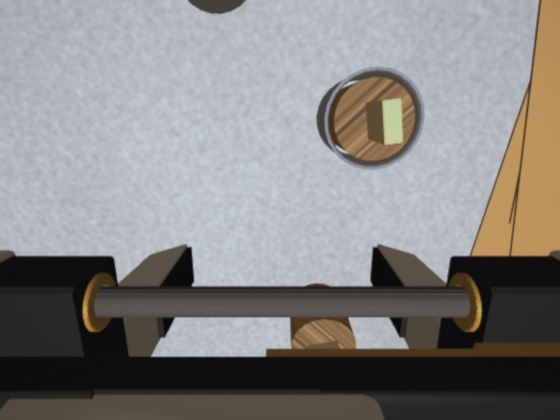

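The loose core could be confused with these things in the scene view:
- green core at (165,158)
- filled tin at (291,255)
- far filled tins at (75,115) and (43,100)
- brown bare core at (205,180), which is the one described

For the tin, the open empty one is at (412,245) and the upturned one at (369,340). I'll check these in a crop.

```bash
cat > h.py <<'E'
import numpy as np, cv2
from scipy.spatial.transform import Rotation as R
from plant import imaging, readout
def cam(n,obs=None):
    c=imaging.get_calibration(n)
    if n=="wrist":
        T=np.eye(4);T[:3,:3]=R.from_euler('xyz',obs['tcp_rot']).as_matrix();T[:3,3]=obs['tool_pos']
        M=T@c['mount']; return c,M[:3,:3],M[:3,3]
    return c,R.from_euler('xyz',c['rotation']).as_matrix(),np.array(c['position'])
def ray(n,u,v,obs=None):
    c,r,p=cam(n,obs); d=r@np.array([(u-c['cx'])/c['fx'],-(v-c['cy'])/c['fy'],-1]); return p,d/np.linalg.norm(d)
def onz(n,u,v,z,obs=None):
    p,d=ray(n,u,v,obs); return p+d*(z-p[2])/d[2]
def proj(n,P,obs=None):
    c,r,p=cam(n,obs); q=r.T@(np.array(P)-p); return c['cx']+c['fx']*q[0]/-q[2], c['cy']-c['fy']*q[1]/-q[2]
E
python3 - <<'E'
import cv2,numpy as np
a=cv2.imread('pics/scene0.png');b=cv2.imread('pics/side0.png')
f=lambda i,x,y,w,h:cv2.resize(i[y:y+h,x:x+w],(400,300),interpolation=cv2.INTER_CUBIC)
o=np.vstack([np.hstack([f(a,150,125,120,90),f(a,365,200,100,75)]),np.hstack([f(b,240,115,100,75),f(b,282,280,100,75)])])
cv2.imwrite('pics/crop0.png',o)
E
```

```text
(no output)
```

View pics/crop0.png

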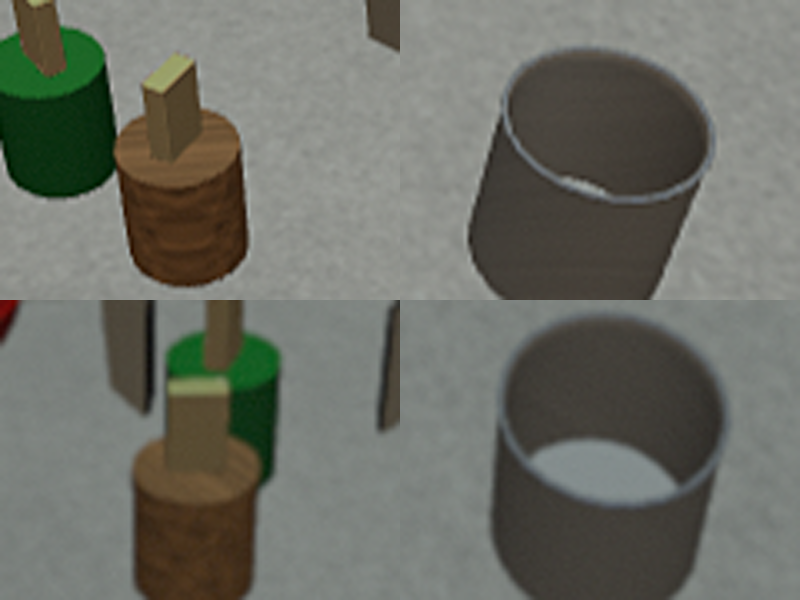

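The crop shows the bare brown core at scene (205,180), with the green one beside and behind it. The open tin's white bottom is visible at side (332,322). Next I measure both from the two views.

```bash
python3 - <<'E'
from h import *
np.set_printoptions(precision=1,suppress=True)
S=lambda x,y:(150+.3*x,125+.3*y)
for p in [(143,85),(178,53),(196,66),(160,93)]: print('scene tab corner',onz('scene',*S(*p),132))
D=lambda x,y:(240+.25*x,115+.25*y)
for p in [(167,80),(228,78),(228,93),(167,93)]: print('side tab corner',onz('side',*D(*p),132))
# rim points: from crops
A=lambda x,y:(365+.25*(x-400),200+.25*y)
B=lambda x,y:(282+.25*(x-400),280+.25*(y-300))
for n,F,pts in [('scene',A,[(503,100),(540,58),(590,47),(650,63),(700,105),(714,140),(690,185),(630,201),(560,180),(515,140)]),
              ('side',B,[(499,410),(520,355),(605,313),(690,350),(728,410),(700,480),(612,506),(525,465)])]:
    P=np.array([onz(n,*F(*p),85)[:2] for p in pts])
    M=np.c_[2*P,np.ones(len(P))];s=np.linalg.lstsq(M,(P**2).sum(1),rcond=None)[0]
    print(n,'rim c',s[:2],'diam',2*np.sqrt(s[2]+s[:2]@s[:2]))
for n,u,v in [('scene',291,225),('side',255,225)]: print(n,'filled ~',onz(n,u,v,95))
for n,u,v in [('scene',163,140),('side',296,125)]: print(n,'green ~',onz(n,u,v,81))
for n,u,v in [('scene',372,327),('side',195,314)]: print(n,'upturned ~',onz(n,u,v,85))
E
```

```text
scene tab corner [ 587.1 -164.9  132. ]
scene tab corner [ 555.7 -170.5  132. ]
scene tab corner [ 557.7 -155.1  132. ]
scene tab corner [ 586.1 -153.3  132. ]
side tab corner [ 584.3 -166.   132. ]
side tab corner [ 552.8 -172.2  132. ]
side tab corner [ 551.4 -157.7  132. ]
side tab corner [ 582.8 -153.5  132. ]
scene rim c [461.3 215.4] diam 83.14831636247173
side rim c [458.  216.6] diam 83.20811482200112
scene filled ~ [590.3  56.1  95. ]
side filled ~ [601.8  71.6  95. ]
scene green ~ [ 559.6 -285.    81. ]
side green ~ [ 565.5 -297.5   81. ]
scene upturned ~ [662.2 250.4  85. ]
side upturned ~ [658.4 254.7  85. ]
```

```bash
python3 - <<'E'
from h import *
np.set_printoptions(precision=3,suppress=True)
o=readout.get_obs();m=R.from_euler('xyz',o['tcp_rot']).as_matrix();print(m,o['time'],o['tool_pos'])
print((m.T@(np.array([570,-161.5,250])-o['tool_pos']))/10)
E
```

```text
[[-0.001  0.     1.   ]
 [ 0.     1.    -0.   ]
 [-1.     0.    -0.001]] 0.15 [524.735   0.041 248.217]
[ -0.186 -16.154   4.527]
```

arm_command:
  plan:
    - {"ty": -2.7,"tz": 0.75,"jaw": 1}
    - {"ty": -2.7,"tz": 0.75,"jaw": 1}
    - {"ty": -2.7,"tz": 0.75,"jaw": 1}
    - {"ty": -2.7,"tz": 0.75,"jaw": 1}
    - {"ty": -2.7,"tz": 0.75,"jaw": 1}
    - {"ty": -2.7,"tz": 0.75,"jaw": 1}
    - {"wx": 0.145,"jaw": 1}
    - {"wx": 0.145,"jaw": 1}
    - {"wx": 0.145,"jaw": 1}
    - {"wx": 0.145,"jaw": 1}
    - {"wx": 0.145,"jaw": 1}
    - {"wx": 0.145,"jaw": 1}
    - {"wx": 0.145,"jaw": 1}
    - {"wx": 0.145,"jaw": 1}
    - {"wx": 0.145,"jaw": 1}
    - {"wx": 0.145,"jaw": 1}
    - {"jaw": 1}
    - {"jaw": 1}

```text
invalid input at $.plan[0]: expected keys tx, ty, tz, wx, wy, wz, jaw
```

```bash
python3 - <<'E'
from h import *
np.set_printoptions(precision=3,suppress=True)
o=readout.get_obs();i=imaging.capture('wrist');cv2.imwrite('pics/w1.png',i)
m=R.from_euler('xyz',o['tcp_rot']).as_matrix();print(m,o['time'],o['tool_pos'],o['joint_positions'])
print(proj('wrist',[570,-161.5,132],o))
E
```

```text
[[-0.001  0.     1.   ]
 [ 0.     1.    -0.   ]
 [-1.     0.    -0.001]] 0.15 [524.735   0.041 248.217] [-0.146  0.343  1.525 -0.     1.275 -0.146]
(np.float64(331.46601991108145), np.float64(380.41131648785165))
```

View pics/w1.png

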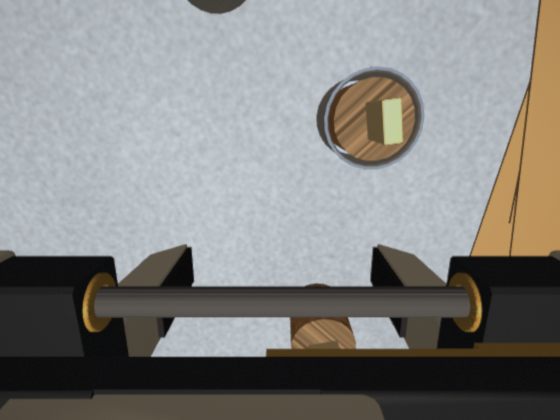

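The call was refused because every row needs all the keys, so the arm hasn't moved and the view is unchanged. I'll resend it in full.

arm_command:
  plan:
    - {"tx": 0,"ty": -2.7,"tz": 0.75,"wx": 0,"wy": 0,"wz": 0,"jaw": 1}
    - {"tx": 0,"ty": -2.7,"tz": 0.75,"wx": 0,"wy": 0,"wz": 0,"jaw": 1}
    - {"tx": 0,"ty": -2.7,"tz": 0.75,"wx": 0,"wy": 0,"wz": 0,"jaw": 1}
    - {"tx": 0,"ty": -2.7,"tz": 0.75,"wx": 0,"wy": 0,"wz": 0,"jaw": 1}
    - {"tx": 0,"ty": -2.7,"tz": 0.75,"wx": 0,"wy": 0,"wz": 0,"jaw": 1}
    - {"tx": 0,"ty": -2.7,"tz": 0.75,"wx": 0,"wy": 0,"wz": 0,"jaw": 1}
    - {"tx": 0,"ty": 0,"tz": 0,"wx": 0.145,"wy": 0,"wz": 0,"jaw": 1}
    - {"tx": 0,"ty": 0,"tz": 0,"wx": 0.145,"wy": 0,"wz": 0,"jaw": 1}
    - {"tx": 0,"ty": 0,"tz": 0,"wx": 0.145,"wy": 0,"wz": 0,"jaw": 1}
    - {"tx": 0,"ty": 0,"tz": 0,"wx": 0.145,"wy": 0,"wz": 0,"jaw": 1}
    - {"tx": 0,"ty": 0,"tz": 0,"wx": 0.145,"wy": 0,"wz": 0,"jaw": 1}
    - {"tx": 0,"ty": 0,"tz": 0,"wx": 0.145,"wy": 0,"wz": 0,"jaw": 1}
    - {"tx": 0,"ty": 0,"tz": 0,"wx": 0.145,"wy": 0,"wz": 0,"jaw": 1}
    - {"tx": 0,"ty": 0,"tz": 0,"wx": 0.145,"wy": 0,"wz": 0,"jaw": 1}
    - {"tx": 0,"ty": 0,"tz": 0,"wx": 0.145,"wy": 0,"wz": 0,"jaw": 1}
    - {"tx": 0,"ty": 0,"tz": 0,"wx": 0.145,"wy": 0,"wz": 0,"jaw": 1}
    - {"tx": 0,"ty": 0,"tz": 0,"wx": 0,"wy": 0,"wz": 0,"jaw": 1}
    - {"tx": 0,"ty": 0,"tz": 0,"wx": 0,"wy": 0,"wz": 0,"jaw": 1}

```text
time: 2.0
tool_pos: [569.9, -161.9, 248.5]
tcp_rot: [-2.251, 1.57, 2.586]
contact_force: [0.1, -0.1, -0.1]
grip_width: 91.5
```

```bash
python3 - <<'E'
from h import *
np.set_printoptions(precision=3,suppress=True)
o=readout.get_obs();i=imaging.capture('wrist');cv2.imwrite('pics/w2.png',i)
m=R.from_euler('xyz',o['tcp_rot']).as_matrix();print(m,o['time'],o['tool_pos'],o['joint_positions'])
print(proj('wrist',[570,-161.5,132],o))
np.save('o2.npy',np.r_[o['tool_pos'],o['tcp_rot']])
E
```

```text
[[-0.     0.992  0.124]
 [ 0.     0.124 -0.992]
 [-1.    -0.    -0.   ]] 2.0 [ 569.934 -161.934  248.544] [-0.406  0.467  1.329  0.     1.346  1.04 ]
(np.float64(281.4752899119108), np.float64(211.0287248224487))
```

View pics/w2.png

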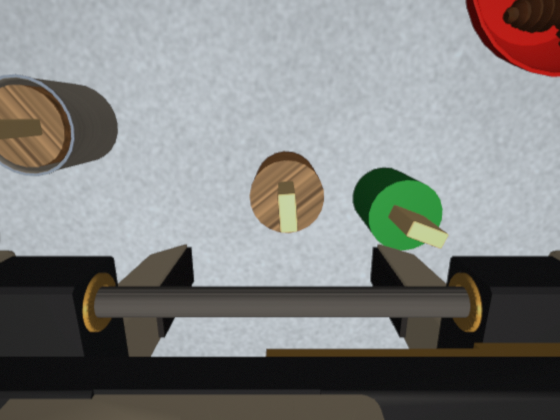

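The wrist view shows the loose core's tab top near (288,213), slightly tilted. The green one sits to the right at (405,215), with its tab top at (427,235).

```bash
python3 - <<'E'
from h import *
np.set_printoptions(precision=2,suppress=True)
q=np.load('o2.npy');o=dict(tool_pos=q[:3],tcp_rot=q[3:])
m=R.from_euler('xyz',o['tcp_rot']).as_matrix()
i=cv2.imread('pics/w2.png')
print(i[215,288],i[187,286],i[235,427])
b,g,r=[i[...,k].astype(int) for k in range(3)]
mask=((g>150)&(g-b>25)&(abs(r-g)<40)).astype(np.uint8)
n,l,st,ce=cv2.connectedComponentsWithStats(mask)
for k in range(1,n):
    if st[k,4]<60: continue
    cs=max(cv2.findContours((l==k).astype(np.uint8),0,2)[0],key=len).reshape(-1,2)
    P=np.array([onz('wrist',u,v,132,o)[:2] for u,v in cs])
    T=np.array([(m.T@(np.r_[p,132]-o['tool_pos']))[1:] for p in P]) # tool y,z
    rc=cv2.minAreaRect((T).astype(np.float32))
    print(st[k],ce[k],'toolyz rect',rc,'world c',onz('wrist',*ce[k],132,o))
for u,v,z in [(353,215,81)]: 
    w=onz('wrist',u,v,z,o);print('green edge',w,(m.T@(w-o['tool_pos'])))
# cylinder top left/right edges row 195
for u in (250,324): w=onz('wrist',u,195,81,o);print(w,(m.T@(w-o['tool_pos'])))
E
```

```text
[163 211 199] [ 60  88 104] [154 209 197]
[278 194  19  39 660] [287.2  212.75] toolyz rect ((-1.6228885650634766, 4.158568859100342), (13.503084182739258, 31.66306495666504), 85.78152465820312) world c [ 569.16 -166.14  132.  ]
[407 222  41  26 622] [426.98 234.59] toolyz rect ((-19.90475082397461, 116.2838134765625), (14.049196243286133, 31.262388229370117), 21.187580108642578) world c [ 564.94 -279.57  132.  ]
green edge [ 559.44 -231.     81.  ] [167.53 -18.95  67.26]
[ 566.73 -132.36   81.  ] [167.55   0.54 -29.7 ]
[ 575.28 -200.66   81.  ] [167.53   0.53  39.13]
```

arm_command:
  plan:
    - {"tx": 0,"ty": -0.1,"tz": 0.35,"wx": -0.074,"wy": 0,"wz": 0,"jaw": 0.1}
    - {"tx": 0,"ty": 0,"tz": 0,"wx": 0,"wy": 0,"wz": 0,"jaw": 0.1}
    - {"tx": 2.2,"ty": 0,"tz": 0,"wx": 0,"wy": 0,"wz": 0,"jaw": 0.1}
    - {"tx": 2.2,"ty": 0,"tz": 0,"wx": 0,"wy": 0,"wz": 0,"jaw": 0.1}
    - {"tx": 2.2,"ty": 0,"tz": 0,"wx": 0,"wy": 0,"wz": 0,"jaw": 0.1}
    - {"tx": 0,"ty": 0,"tz": 0,"wx": 0,"wy": 0,"wz": 0,"jaw": 0.1}
    - {"tx": 0,"ty": 0,"tz": 0,"wx": 0,"wy": 0,"wz": 0,"jaw": 0.1}

```text
time: 2.75
tool_pos: [569.6, -165.5, 183.1]
tcp_rot: [-2.924, 1.571, 1.983]
contact_force: [-0.1, 0.7, 0.8]
grip_width: 50.5
```

```bash
python3 - <<'E'
from h import *
np.set_printoptions(precision=3,suppress=True)
o=readout.get_obs();i=imaging.capture('wrist');cv2.imwrite('pics/w3.png',i)
cv2.imwrite('pics/s3.png',imaging.capture('scene'))
print(o['time'],o['tool_pos'],o['grip_width'])
E
```

```text
2.75 [ 569.61  -165.55   183.108] 50.45678502546022
```

View pics/w3.png

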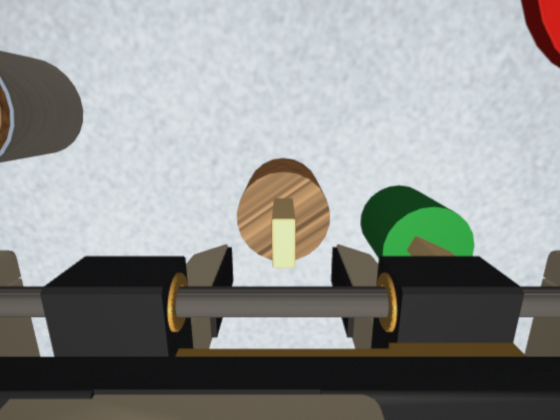

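View pics/s3.png

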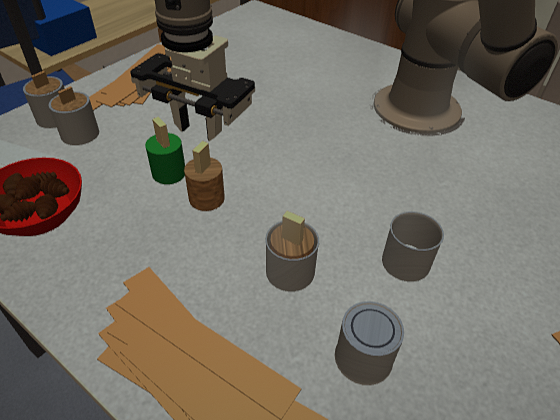

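The wrist view has the tab upright at column 284, midway between the jaws (inner faces near 232 and 333). That's well centred and aligned, so I go down 7.2 cm and close.

arm_command:
  plan:
    - {"tx": 1.5,"ty": 0,"tz": 0,"wx": 0,"wy": 0,"wz": 0,"jaw": 0.1}
    - {"tx": 1.5,"ty": 0,"tz": 0,"wx": 0,"wy": 0,"wz": 0,"jaw": 0.1}
    - {"tx": 1.5,"ty": 0,"tz": 0,"wx": 0,"wy": 0,"wz": 0,"jaw": 0.1}
    - {"tx": 1.5,"ty": 0,"tz": 0,"wx": 0,"wy": 0,"wz": 0,"jaw": 0.1}
    - {"tx": 0.8,"ty": 0,"tz": 0,"wx": 0,"wy": 0,"wz": 0,"jaw": 0.1}
    - {"tx": 0.4,"ty": 0,"tz": 0,"wx": 0,"wy": 0,"wz": 0,"jaw": 0.1}
    - {"tx": 0,"ty": 0,"tz": 0,"wx": 0,"wy": 0,"wz": 0,"jaw": 0.1}
    - {"tx": 0,"ty": 0,"tz": 0,"wx": 0,"wy": 0,"wz": 0,"jaw": 0.1}

```text
time: 3.65
tool_pos: [569.9, -165.8, 111.6]
tcp_rot: [1.003, 1.569, -0.373]
contact_force: [0.4, 1.0, -0.1]
grip_width: 50.3
```

```bash
python3 - <<'E'
from h import *
a=imaging.capture('side');b=imaging.capture('wrist')
cv2.imwrite('pics/c4.png',np.hstack([cv2.resize(a[90:210,220:380],(400,300)),cv2.resize(b,(400,300))]))
E
```

```text
(no output)
```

View pics/c4.png

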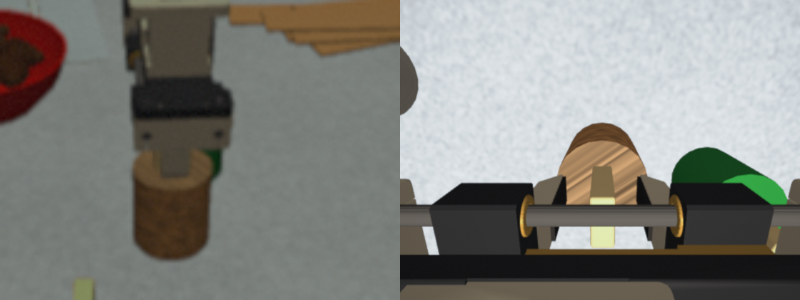

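Both views show the fingers straddling the tab: side crop finger at (173,155), wrist crop tab at (602,200) between the fingers. Now I close.

arm_command:
  plan:
    - {"tx": 0,"ty": 0,"tz": 0,"wx": 0,"wy": 0,"wz": 0,"jaw": -0.4}
    - {"tx": 0,"ty": 0,"tz": 0,"wx": 0,"wy": 0,"wz": 0,"jaw": -1}
    - {"tx": 0,"ty": 0,"tz": 0,"wx": 0,"wy": 0,"wz": 0,"jaw": -1}
    - {"tx": 0,"ty": 0,"tz": 0,"wx": 0,"wy": 0,"wz": 0,"jaw": -1}
    - {"tx": 0,"ty": 0,"tz": 0,"wx": 0,"wy": 0,"wz": 0,"jaw": -1}
    - {"tx": 0,"ty": 0,"tz": 0,"wx": 0,"wy": 0,"wz": 0,"jaw": -1}
    - {"tx": 0,"ty": 0,"tz": 0,"wx": 0,"wy": 0,"wz": 0,"jaw": -1}
    - {"tx": 0,"ty": 0,"tz": 0,"wx": 0,"wy": 0,"wz": 0,"jaw": -1}

```text
time: 4.55
tool_pos: [569.4, -165.6, 110.6]
tcp_rot: [-2.097, 1.571, 2.81]
contact_force: [0.1, 1.1, -1.5]
grip_width: 13.9
```

The opening is 13.9 mm, so it has the tab. I lift until the core's underside clears 136 mm.

arm_command:
  plan:
    - {"tx": -0.5,"ty": 0,"tz": 0,"wx": 0,"wy": 0,"wz": 0,"jaw": -1}
    - {"tx": -1,"ty": 0,"tz": 0,"wx": 0,"wy": 0,"wz": 0,"jaw": -1}
    - {"tx": -2,"ty": 0,"tz": 0,"wx": 0,"wy": 0,"wz": 0,"jaw": -1}
    - {"tx": -2,"ty": 0,"tz": 0,"wx": 0,"wy": 0,"wz": 0,"jaw": -1}
    - {"tx": -2,"ty": 0,"tz": 0,"wx": 0,"wy": 0,"wz": 0,"jaw": -1}
    - {"tx": -2,"ty": 0,"tz": 0,"wx": 0,"wy": 0,"wz": 0,"jaw": -1}
    - {"tx": -2,"ty": 0,"tz": 0,"wx": 0,"wy": 0,"wz": 0,"jaw": -1}
    - {"tx": -2,"ty": 0,"tz": 0,"wx": 0,"wy": 0,"wz": 0,"jaw": -1}
    - {"tx": -1,"ty": 0,"tz": 0,"wx": 0,"wy": 0,"wz": 0,"jaw": -1}
    - {"tx": 0,"ty": 0,"tz": 0,"wx": 0,"wy": 0,"wz": 0,"jaw": -1}
    - {"tx": 0,"ty": 0,"tz": 0,"wx": 0,"wy": 0,"wz": 0,"jaw": -1}

```text
time: 5.65
tool_pos: [569.1, -165.4, 255.2]
tcp_rot: [-2.22, 1.57, 2.687]
contact_force: [0.4, 0.3, -2.9]
grip_width: 13.5
```

```bash
python3 - <<'E'
from h import *
np.set_printoptions(precision=3,suppress=True)
o=readout.get_obs()
m=R.from_euler('xyz',o['tcp_rot']).as_matrix();print(m,o['tool_pos'],o['contact_force'],o['moment'],o['joint_positions'])
print((m.T@(np.array([460,216,256])-o['tool_pos']))/10)
b=imaging.capture('wrist');cv2.imwrite('pics/w5.png',b);cv2.imwrite('pics/s5.png',imaging.capture('scene'))
E
```

```text
[[-0.001  0.981  0.194]
 [ 0.     0.194 -0.981]
 [-1.    -0.001 -0.001]] [ 569.105 -165.393  255.15 ] [ 0.392  0.274 -2.851] [0.031 0.134 0.012] [-0.412  0.464  1.317  0.     1.362  0.964]
[ -0.06  -3.32 -39.53]
```

View pics/w5.png

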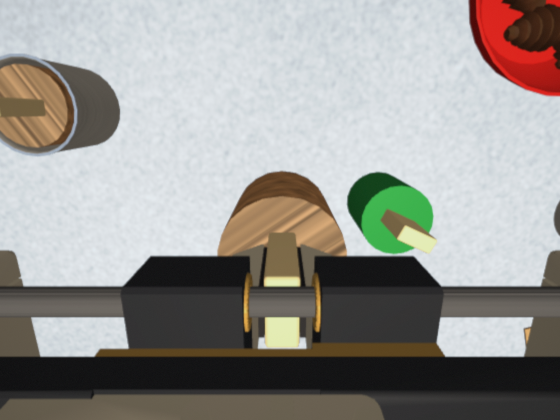

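View pics/s5.png

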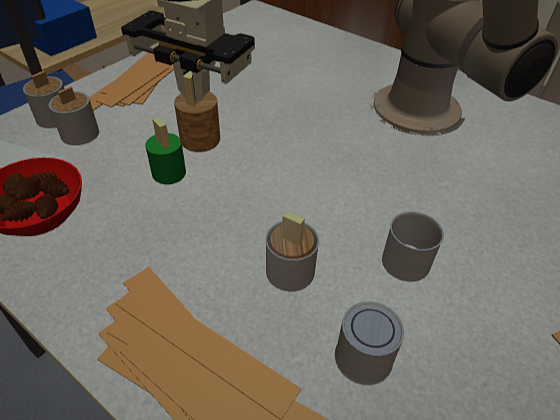

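The core is held and hangs straight: wrist tab at (283,300), scene core at (198,120). I move most of the way and stop short, so that the wrist camera sees the open tin.

arm_command:
  plan:
    - {"tx": 0,"ty": -0.2,"tz": -0.8,"wx": 0,"wy": 0,"wz": 0,"jaw": -1}
    - {"tx": 0,"ty": -0.4,"tz": -1.6,"wx": 0,"wy": 0,"wz": 0,"jaw": -1}
    - {"tx": 0,"ty": -0.4,"tz": -2,"wx": 0,"wy": 0,"wz": 0,"jaw": -1}
    - {"tx": 0,"ty": -0.4,"tz": -2,"wx": 0,"wy": 0,"wz": 0,"jaw": -1}
    - {"tx": 0,"ty": -0.4,"tz": -2,"wx": 0,"wy": 0,"wz": 0,"jaw": -1}
    - {"tx": 0,"ty": -0.4,"tz": -2,"wx": 0,"wy": 0,"wz": 0,"jaw": -1}
    - {"tx": 0,"ty": -0.4,"tz": -2,"wx": 0,"wy": 0,"wz": 0,"jaw": -1}
    - {"tx": 0,"ty": -0.4,"tz": -2,"wx": 0,"wy": 0,"wz": 0,"jaw": -1}
    - {"tx": 0,"ty": -0.4,"tz": -2,"wx": 0,"wy": 0,"wz": 0,"jaw": -1}
    - {"tx": 0,"ty": -0.4,"tz": -2,"wx": 0,"wy": 0,"wz": 0,"jaw": -1}
    - {"tx": 0,"ty": -0.4,"tz": -2,"wx": 0,"wy": 0,"wz": 0,"jaw": -1}
    - {"tx": 0,"ty": -0.4,"tz": -2,"wx": 0,"wy": 0,"wz": 0,"jaw": -1}
    - {"tx": 0,"ty": -0.4,"tz": -2,"wx": 0,"wy": 0,"wz": 0,"jaw": -1}
    - {"tx": 0,"ty": -0.4,"tz": -2,"wx": 0,"wy": 0,"wz": 0,"jaw": -1}
    - {"tx": 0,"ty": -0.4,"tz": -1.6,"wx": 0,"wy": 0,"wz": 0,"jaw": -1}
    - {"tx": 0,"ty": -0.2,"tz": -1,"wx": 0,"wy": 0,"wz": 0,"jaw": -1}
    - {"tx": 0,"ty": 0,"tz": 0,"wx": 0,"wy": 0,"wz": 0,"jaw": -1}
    - {"tx": 0,"ty": 0,"tz": 0,"wx": 0,"wy": 0,"wz": 0,"jaw": -1}
    - {"tx": 0,"ty": 0,"tz": 0,"wx": 0,"wy": 0,"wz": 0,"jaw": -1}

```text
time: 7.65
tool_pos: [454.7, 106.8, 255.7]
tcp_rot: [0.422, 1.57, -0.955]
contact_force: [-0.0, 0.1, -2.9]
grip_width: 14.1
```

```bash
python3 - <<'E'
from h import *
np.set_printoptions(precision=3,suppress=True)
o=readout.get_obs()
b=imaging.capture('wrist');cv2.imwrite('pics/w6.png',b)
m=R.from_euler('xyz',o['tcp_rot']).as_matrix();print(m,o['tool_pos'],o['joint_positions'],o['grip_width'])
np.save('o6.npy',np.r_[o['tool_pos'],o['tcp_rot']])
print((m.T@(np.array([460,216,256])-o['tool_pos']))/10)
E
```

```text
[[ 0.     0.981  0.193]
 [-0.     0.193 -0.981]
 [-1.     0.     0.   ]] [454.728 106.798 255.676] [ 0.067  0.23   1.662 -0.     1.249  1.443] 14.052615052039586
[ -0.036   2.625 -10.613]
```

View pics/w6.png

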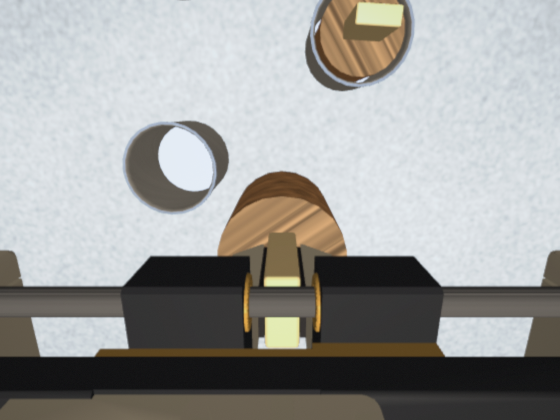

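The open tin is clear in the wrist view, rim centre about (170,168) with the white bottom inside at (187,159). I fit the rim.

```bash
python3 - <<'E'
from h import *
np.set_printoptions(precision=1,suppress=True)
q=np.load('o6.npy');o=dict(tool_pos=q[:3],tcp_rot=q[3:])
m=R.from_euler('xyz',o['tcp_rot']).as_matrix()
def fit(P):
    M=np.c_[2*P,np.ones(len(P))];s=np.linalg.lstsq(M,(P**2).sum(1),rcond=None)[0]
    return s[:2],2*np.sqrt(s[2]+s[:2]@s[:2])
px=[(124,168),(132,142),(150,127),(172,123),(195,130),(211,150),(216,172),(210,194),(194,209),(172,213),(148,205),(131,188)]
c,d=fit(np.array([onz('wrist',*p,85,o)[:2] for p in px]));print('wrist rim',c,d)
w=np.r_[c,256];print('tool',(m.T@(w-o['tool_pos']))/10)
# fixed cameras: rim vs held core tab at this pose
a=imaging.capture('scene');b=imaging.capture('side')
f=lambda i,x,y,w,h:cv2.resize(i[y:y+h,x:x+w],(400,300),interpolation=cv2.INTER_CUBIC)
print([proj(n,o['tool_pos']-[0,0,-21],None) for n in('scene','side')])
cv2.imwrite('pics/s6.png',a);cv2.imwrite('pics/d6.png',b)
cv2.imwrite('pics/sd6.png',np.hstack([cv2.resize(a,(400,300)),cv2.resize(b,(400,300))]))
E
```

```text
wrist rim [458.4 211.6] 83.89111913176438
tool [ -0.    2.4 -10.2]
[(np.float64(381.2785773137656), np.float64(102.37661867362387)), (np.float64(352.9397359955782), np.float64(155.845549688744))]
```

View pics/sd6.png

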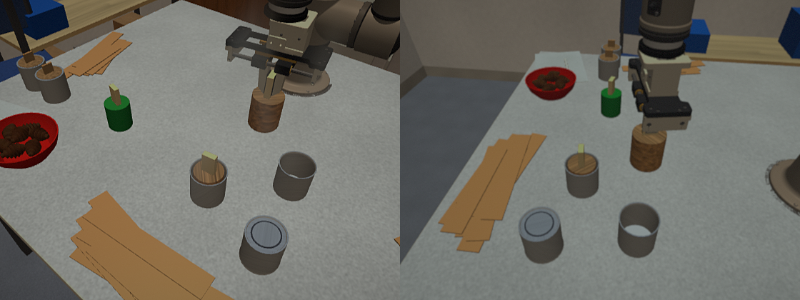

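Wrist says (458.4,211.6). The fixed views said (459.6,216), but they showed the same +4 mm y bias on the core, so the measurements agree at about (459,212). I move above it and come down to about 10 mm over the rim.

arm_command:
  plan:
    - {"tx": 0,"ty": 0.25,"tz": -0.8,"wx": 0,"wy": 0,"wz": 0,"jaw": -1}
    - {"tx": 0,"ty": 0.4,"tz": -1.6,"wx": 0,"wy": 0,"wz": 0,"jaw": -1}
    - {"tx": 0,"ty": 0.4,"tz": -2,"wx": 0,"wy": 0,"wz": 0,"jaw": -1}
    - {"tx": 0,"ty": 0.4,"tz": -2,"wx": 0,"wy": 0,"wz": 0,"jaw": -1}
    - {"tx": 0,"ty": 0.4,"tz": -1.8,"wx": 0,"wy": 0,"wz": 0,"jaw": -1}
    - {"tx": 0,"ty": 0.4,"tz": -1.2,"wx": 0,"wy": 0,"wz": 0,"jaw": -1}
    - {"tx": 0,"ty": 0.2,"tz": -0.8,"wx": 0,"wy": 0,"wz": 0,"jaw": -1}
    - {"tx": 0.5,"ty": 0,"tz": 0,"wx": 0,"wy": 0,"wz": 0,"jaw": -1}
    - {"tx": 1,"ty": 0,"tz": 0,"wx": 0,"wy": 0,"wz": 0,"jaw": -1}
    - {"tx": 1,"ty": 0,"tz": 0,"wx": 0,"wy": 0,"wz": 0,"jaw": -1}
    - {"tx": 1,"ty": 0,"tz": 0,"wx": 0,"wy": 0,"wz": 0,"jaw": -1}
    - {"tx": 1,"ty": 0,"tz": 0,"wx": 0,"wy": 0,"wz": 0,"jaw": -1}
    - {"tx": 0.5,"ty": 0,"tz": 0,"wx": 0,"wy": 0,"wz": 0,"jaw": -1}
    - {"tx": 0,"ty": 0,"tz": 0,"wx": 0,"wy": 0,"wz": 0,"jaw": -1}
    - {"tx": 0,"ty": 0,"tz": 0,"wx": 0,"wy": 0,"wz": 0,"jaw": -1}
    - {"tx": 0,"ty": 0,"tz": 0,"wx": 0,"wy": 0,"wz": 0,"jaw": -1}

```text
time: 9.4
tool_pos: [459.0, 212.2, 206.2]
tcp_rot: [1.642, 1.57, 0.266]
contact_force: [-0.5, 0.4, -2.6]
grip_width: 13.6
```

```bash
python3 - <<'E'
from h import *
np.set_printoptions(precision=1,suppress=True)
o=readout.get_obs();print(o['tool_pos'],o['contact_force'])
a=imaging.capture('scene');b=imaging.capture('side')
f=lambda i,x,y,w,h:cv2.resize(i[y:y+h,x:x+w],(400,533),interpolation=cv2.INTER_CUBIC)
cv2.imwrite('pics/s7.png',a);cv2.imwrite('pics/d7.png',b)
cv2.imwrite('pics/sd7.png',np.hstack([f(a,350,130,120,160),f(b,270,215,120,160)]))
E
```

```text
[459.  212.2 206.2] [-0.5  0.4 -2.6]
```

View pics/sd7.png

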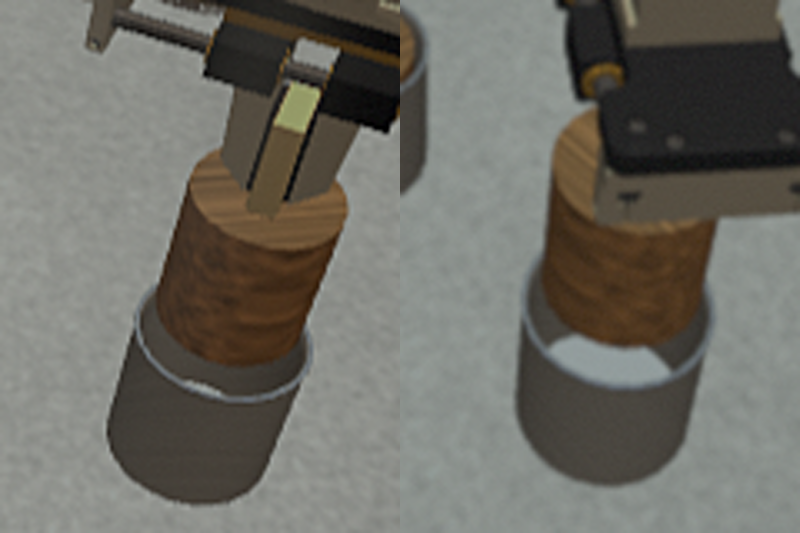

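The core is over the mouth in both crops, with its foot at scene crop (232,360) and side crop (625,345). It looks slightly to the right in both, so I measure the core top and rim in the same pictures.

```bash
python3 - <<'E'
from h import *
np.set_printoptions(precision=1,suppress=True)
def fit(P,D):
    from scipy.optimize import least_squares
    s=least_squares(lambda c:np.hypot(*(P-c).T)-D/2,P.mean(0));return s.x,np.abs(s.fun).max()
k=.3
S=lambda x,y:(350+k*x,130+k*y); D=lambda x,y:(270+k*(x-400),215+k*y)
zt=206.2-110.6+81; zb=206.2-110.6
def go(n,F,pts,z,d): print(n,z,*fit(np.array([onz(n,*F(*p),z)[:2] for p in pts]),d))
go('scene',S,[(187,185),(190,170),(205,157),(217,152),(345,195),(347,212),(335,231),(318,242),(290,249),(260,245),(225,231),(200,210)],zt,70)
go('scene',S,[(136,318),(145,298),(152,290),(140,338),(160,368),(190,388),(230,400),(270,397),(300,380),(311,355),(309,338)],85,85)
go('scene',S,[(178,342),(200,356),(230,363),(255,363),(280,356)],zb,62)
go('side',D,[(554,170),(556,150),(567,130),(585,115),(598,110),(560,190),(575,210)],zt,70)
go('side',D,[(524,305),(528,285),(538,265),(528,325),(550,355),(580,377),(625,388),(670,375),(698,352),(713,318),(712,298)],85,85)
go('side',D,[(560,320),(580,336),(605,344),(635,346),(665,338),(685,325)],zb,62)
E
```

```text
scene 176.6 [460.8 213.7] 2.4369875842081754
scene 85 [460.6 215.3] 1.4261069782671427
scene 95.6 [460.2 213.8] 1.0508528290390515
side 176.6 [456.8 216.4] 0.24460229853858095
side 85 [457.5 214.5] 2.683529710569921
side 95.6 [458.2 214.5] 1.4548951065161333
```

Core and rim agree within about 1.5 mm in both views, so I go down in stages and watch the force.

arm_command:
  plan:
    - {"tx": 0.5,"ty": 0,"tz": 0,"wx": 0,"wy": 0,"wz": 0,"jaw": -1}
    - {"tx": 0.5,"ty": 0,"tz": 0,"wx": 0,"wy": 0,"wz": 0,"jaw": -1}
    - {"tx": 0.5,"ty": 0,"tz": 0,"wx": 0,"wy": 0,"wz": 0,"jaw": -1}
    - {"tx": 0.5,"ty": 0,"tz": 0,"wx": 0,"wy": 0,"wz": 0,"jaw": -1}
    - {"tx": 0.5,"ty": 0,"tz": 0,"wx": 0,"wy": 0,"wz": 0,"jaw": -1}
    - {"tx": 0,"ty": 0,"tz": 0,"wx": 0,"wy": 0,"wz": 0,"jaw": -1}

```text
time: 10.1
tool_pos: [458.3, 212.0, 179.8]
tcp_rot: [-1.468, 1.569, -2.844]
contact_force: [0.1, 1.0, -2.2]
grip_width: 13.9
```

```bash
python3 - <<'E'
from h import *
a=imaging.capture('scene');b=imaging.capture('side')
f=lambda i,x,y,w,h:cv2.resize(i[y:y+h,x:x+w],(400,533),interpolation=cv2.INTER_CUBIC)
cv2.imwrite('pics/sd8.png',np.hstack([f(a,350,150,120,160),f(b,270,215,120,160)]))
E
```

```text
(no output)
```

View pics/sd8.png

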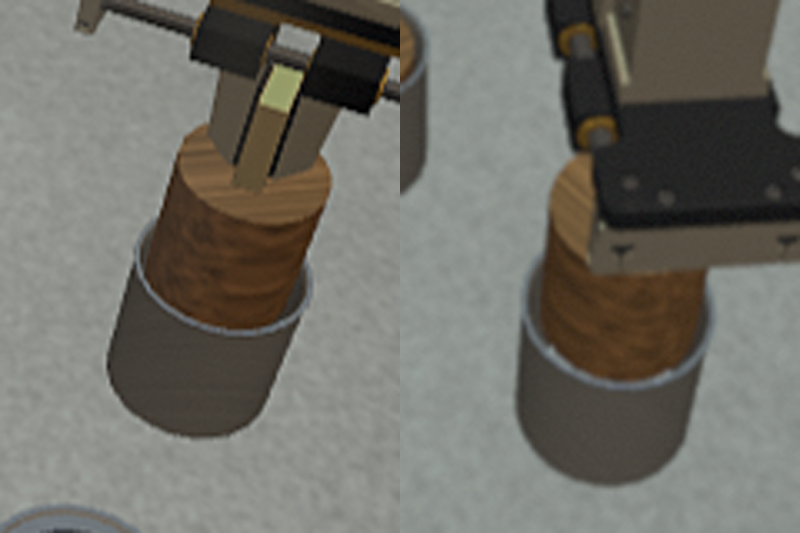

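The foot is about 15 mm inside with gaps all round, and the tin hasn't moved. I keep lowering to about 3 mm above the bottom.

arm_command:
  plan:
    - {"tx": 0.6,"ty": 0,"tz": 0,"wx": 0,"wy": 0,"wz": 0,"jaw": -1}
    - {"tx": 0.6,"ty": 0,"tz": 0,"wx": 0,"wy": 0,"wz": 0,"jaw": -1}
    - {"tx": 0.6,"ty": 0,"tz": 0,"wx": 0,"wy": 0,"wz": 0,"jaw": -1}
    - {"tx": 0.6,"ty": 0,"tz": 0,"wx": 0,"wy": 0,"wz": 0,"jaw": -1}
    - {"tx": 0.6,"ty": 0,"tz": 0,"wx": 0,"wy": 0,"wz": 0,"jaw": -1}
    - {"tx": 0.6,"ty": 0,"tz": 0,"wx": 0,"wy": 0,"wz": 0,"jaw": -1}
    - {"tx": 0.6,"ty": 0,"tz": 0,"wx": 0,"wy": 0,"wz": 0,"jaw": -1}
    - {"tx": 0.6,"ty": 0,"tz": 0,"wx": 0,"wy": 0,"wz": 0,"jaw": -1}
    - {"tx": 0.6,"ty": 0,"tz": 0,"wx": 0,"wy": 0,"wz": 0,"jaw": -1}
    - {"tx": 0.5,"ty": 0,"tz": 0,"wx": 0,"wy": 0,"wz": 0,"jaw": -1}
    - {"tx": 0.3,"ty": 0,"tz": 0,"wx": 0,"wy": 0,"wz": 0,"jaw": -1}
    - {"tx": 0,"ty": 0,"tz": 0,"wx": 0,"wy": 0,"wz": 0,"jaw": -1}
    - {"tx": 0,"ty": 0,"tz": 0,"wx": 0,"wy": 0,"wz": 0,"jaw": -1}

```text
time: 11.5
tool_pos: [458.9, 212.2, 118.8]
tcp_rot: [1.525, 1.57, 0.149]
contact_force: [-0.4, -0.6, -2.9]
grip_width: 13.8
```

arm_command:
  plan:
    - {"tx": 0.1,"ty": 0,"tz": 0,"wx": 0,"wy": 0,"wz": 0,"jaw": -1}
    - {"tx": 0.1,"ty": 0,"tz": 0,"wx": 0,"wy": 0,"wz": 0,"jaw": -1}
    - {"tx": 0.1,"ty": 0,"tz": 0,"wx": 0,"wy": 0,"wz": 0,"jaw": -1}
    - {"tx": 0,"ty": 0,"tz": 0,"wx": 0,"wy": 0,"wz": 0,"jaw": -1}
    - {"tx": 0,"ty": 0,"tz": 0,"wx": 0,"wy": 0,"wz": 0,"jaw": -1}

```text
time: 12.0
tool_pos: [458.7, 212.2, 115.7]
tcp_rot: [1.393, 1.571, 0.017]
contact_force: [-0.2, -0.2, -2.5]
grip_width: 13.5
```

arm_command:
  plan:
    - {"tx": 0.05,"ty": 0,"tz": 0,"wx": 0,"wy": 0,"wz": 0,"jaw": -1}
    - {"tx": 0.05,"ty": 0,"tz": 0,"wx": 0,"wy": 0,"wz": 0,"jaw": -1}
    - {"tx": 0,"ty": 0,"tz": 0,"wx": 0,"wy": 0,"wz": 0,"jaw": -1}

```text
time: 12.3
tool_pos: [458.7, 212.1, 114.7]
tcp_rot: [-0.711, 1.571, -2.087]
contact_force: [-0.1, -0.4, -2.4]
grip_width: 13.8
```

Not down yet (force still −2.4 N), so I lower another millimetre in small steps.

arm_command:
  plan:
    - {"tx": 0.05,"ty": 0,"tz": 0,"wx": 0,"wy": 0,"wz": 0,"jaw": -1}
    - {"tx": 0.05,"ty": 0,"tz": 0,"wx": 0,"wy": 0,"wz": 0,"jaw": -1}
    - {"tx": 0,"ty": 0,"tz": 0,"wx": 0,"wy": 0,"wz": 0,"jaw": -1}

```text
time: 12.6
tool_pos: [458.8, 212.1, 114.6]
tcp_rot: [1.509, 1.57, 0.133]
contact_force: [-1.4, -2.1, 6.4]
grip_width: 14.0
```

The force turned to +6.4 N at TCP z 114.6, exactly the expected seated height. I open gently and then look.

arm_command:
  plan:
    - {"tx": 0,"ty": 0,"tz": 0,"wx": 0,"wy": 0,"wz": 0,"jaw": -0.5}
    - {"tx": 0,"ty": 0,"tz": 0,"wx": 0,"wy": 0,"wz": 0,"jaw": -0.3}
    - {"tx": 0,"ty": 0,"tz": 0,"wx": 0,"wy": 0,"wz": 0,"jaw": -0.1}
    - {"tx": 0,"ty": 0,"tz": 0,"wx": 0,"wy": 0,"wz": 0,"jaw": -0.1}
    - {"tx": 0,"ty": 0,"tz": 0,"wx": 0,"wy": 0,"wz": 0,"jaw": -0.1}

```text
time: 13.1
tool_pos: [458.8, 212.1, 113.7]
tcp_rot: [0.973, 1.571, -0.403]
contact_force: [-0.2, -0.1, -0.2]
grip_width: 41.1
```

```bash
python3 - <<'E'
from h import *
a=imaging.capture('scene');b=imaging.capture('side')
f=lambda i,x,y,w,h:cv2.resize(i[y:y+h,x:x+w],(400,533),interpolation=cv2.INTER_CUBIC)
cv2.imwrite('pics/sd9.png',np.hstack([f(a,350,150,120,160),f(b,270,215,120,160)]))
E
```

```text
(no output)
```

View pics/sd9.png

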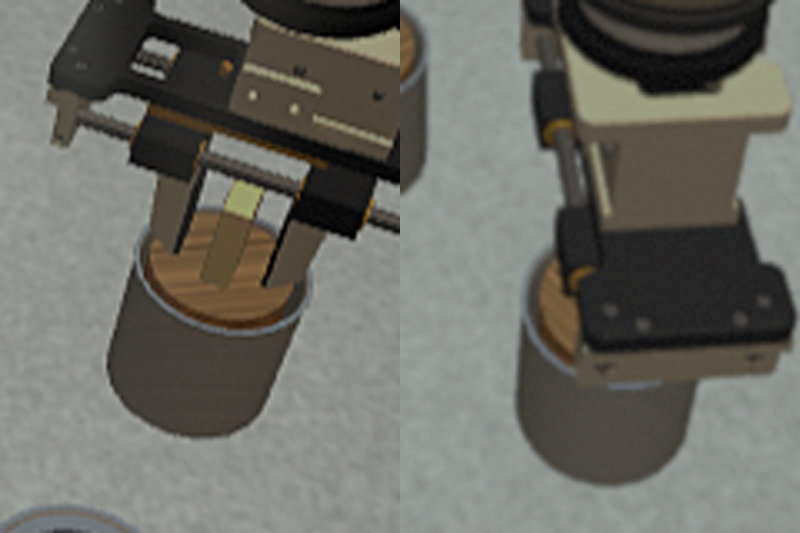

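Released: the core top is flush with the rim (scene crop (222,265)), and the fingers are clear of the tab on both sides. I retreat straight up.

arm_command:
  plan:
    - {"tx": -0.5,"ty": 0,"tz": 0,"wx": 0,"wy": 0,"wz": 0,"jaw": -0.1}
    - {"tx": -1,"ty": 0,"tz": 0,"wx": 0,"wy": 0,"wz": 0,"jaw": -0.1}
    - {"tx": -2,"ty": 0,"tz": 0,"wx": 0,"wy": 0,"wz": 0,"jaw": -0.1}
    - {"tx": -2,"ty": 0,"tz": 0,"wx": 0,"wy": 0,"wz": 0,"jaw": -0.1}
    - {"tx": -2,"ty": 0,"tz": 0,"wx": 0,"wy": 0,"wz": 0,"jaw": -0.1}
    - {"tx": -2,"ty": 0,"tz": 0,"wx": 0,"wy": 0,"wz": 0,"jaw": -0.1}
    - {"tx": -2,"ty": 0,"tz": 0,"wx": 0,"wy": 0,"wz": 0,"jaw": -0.1}
    - {"tx": -2,"ty": 0,"tz": 0,"wx": 0,"wy": 0,"wz": 0,"jaw": -0.1}
    - {"tx": 0,"ty": 0,"tz": 0,"wx": 0,"wy": 0,"wz": 0,"jaw": -0.1}
    - {"tx": 0,"ty": 0,"tz": 0,"wx": 0,"wy": 0,"wz": 0,"jaw": -0.1}

```text
time: 14.2
tool_pos: [458.7, 212.1, 249.1]
tcp_rot: [1.589, 1.57, 0.213]
contact_force: [0.6, -0.4, -1.1]
grip_width: 41.6
```

```bash
python3 - <<'E'
from h import *
a=imaging.capture('scene');b=imaging.capture('side')
cv2.imwrite('pics/sd10.png',np.vstack([np.hstack([cv2.resize(a,(400,300)),cv2.resize(b,(400,300))]),np.hstack([cv2.resize(a[170:290,350:510],(400,300)),cv2.resize(b[250:370,250:410],(400,300))])]))
print(readout.get_obs()['time'])
E
```

```text
14.3
```

View pics/sd10.png

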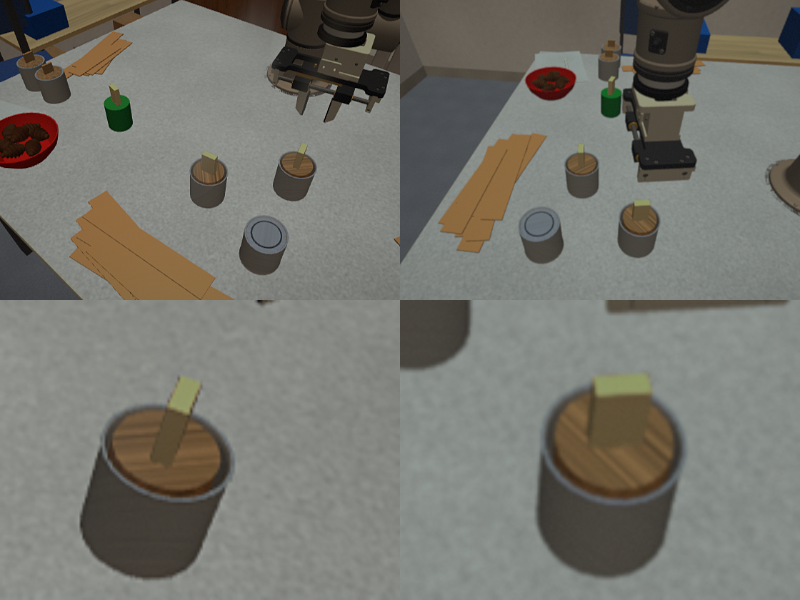

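The core sits flush in the upright tin (scene crop (168,450), side crop (612,445)). The filled tin, upturned tin and green core haven't moved, and the gripper is well clear.

```bash
python3 -c "
from plant import bot
print(bot.close_job())"
```

```text
the job is handed in; nothing more can be done
None
```

The core is in the empty tin, resting on the bottom with its top flush with the rim, and I handed the job in at about 14.3 s of the 40 s allowed. I gripped the brown core by its tab, carried it over the tin and lowered it until the force reading showed contact. That came at TCP height 114.6 mm, exactly the expected seated height; then I opened the gripper and backed straight up.

**Last checks:** in both fixed views the loaded tin is upright. The filled tin, upturned tin and green core look unmoved, and the gripper is about 10 cm above the loaded tin.

**Disagreements and faults:**
- The fixed cameras read about 4 mm higher in y than the wrist camera, for both the core and the tin. I used the wrist values and rechecked core against rim before lowering; they agreed within about 2 mm.
- The first move call was refused because rows were missing keys; nothing moved.

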